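# Close up the test kiln

### The arm

A 6-joint arm with a two-finger parallel gripper is mounted at the origin on a cart in front of the work surface, level with it; the furniture and walls round the work are solid. World frame = base frame: x ahead of the robot, y to its left, z up, the work surface at z = 0. Lengths are in mm, angles in rad, forces in N, time in s.
With the tool pointing down it reaches from about 325 to 875 mm from the base axis. Payload 4.4 kg.
Tool frame: the origin (TCP) lies on the centre line of the jaws, within the pads' length; the fingertips stand ahead of it and the grasp point (between the pads) lies 6 mm ahead of it (ctrl.tcp_to_tips is the z of the fingertips in the tool frame, in mm); z points along the fingers, y is the line along which they close (so a half turn about z gives the same grasp; the last joint's range is limited). The gripper opens to 85 mm and grips with 20 to 120 N. Pads are 22 mm wide; open, the fingers measure 114 mm over their backs; the gripper's body (76 mm by 85 mm) begins 54 mm behind the grasp point. The pads swing forward as they close: fully open they stand 13 mm farther back than shut.
Start: joints at [-0.15, 0.207, 1.542, -0, 1.393, -0.15], TCP at [575.002, -0.012, 256.282] pointing down, gripper open.
Joint ranges: [-2.73, 2.73], [-0.86, 2.22], [0.23, 2.46], [-1.11, 4.25], [0.08, 2.63], [-2.82, 2.82]. Speed limits (rad/s): [2.79, 2.79, 3.14, 3.14, 3.14, 3.14].

### API

Orientations are given as a 3x3 rotation matrix whose columns are the frame's x, y, z axes.
In Python, from plant import ctrl, sensors, optics gives the robot as it stands. Calls block until the motion is done:
- ctrl.move_ptp(position, orientation): joint-space move of the TCP to a pose.
- ctrl.move_l(position, rot=None, vel=150, threshold=None): straight line of the TCP; rot=None keeps the orientation; vel is the mean speed in mm/s. With threshold (N) it stops when the force on the tool has changed by that much, and returns True; else False.
- ctrl.set_joints(angles): joint-space move.
- ctrl.gripper_to(opening, force=None): finger opening in mm; force is the grip in N (None keeps the last); returns when the fingers have stopped.
- ctrl.hold(seconds).
- ctrl.solve_ik(position, orientation): joint angles nearest the present ones, or None.
- sensors.read_state(): the state.
- optics.grab_frame(name): name is "scene" or "side" or "wrist"; returns (picture, depth): 400x640x3 uint8, red, green, blue; 400x640 float32, mm along the optical axis (not along the pixel's ray), 0 where there is no reading.
- optics.camera_params(name): a dict with "mtx" (3x3 intrinsics, pixels), "R" (3x3) and "t" (3): a world point X has camera coordinates R X + t; the wrist camera has in their place "T_tool_cam" (4x4, takes a point from camera to tool coordinates, whose origin is the TCP and whose axes are the flange's). Camera axes: x right, y down, z forward; pixel columns grow to the right and rows downward; lengths in mm; the calibration is good to about 2 mm. A picture is of the moment at which its call begins: read the wrist's pose just before it. camera_params takes no time and is no camera call.
A pose or a line that the arm cannot do raises ctrl.MotionError and nothing moves.
- ctrl.finish_job(): hands the job in; it is judged then, once.
The state is a dict: "t": time; "q": joint angles; "qvel": joint speeds; "tau": joint torques, N m; "eef_pos": TCP position; "eef_rot": TCP orientation; "force": force on the tool from outside, world axes, zero at the start; "wrist_torque": the same for the moment, N m; "grip_width": finger opening in mm; "grasp_force": force on a finger pad.
Only numpy, scipy, OpenCV 4.12 (cv2) and the standard library are available. Lean on these libraries where they do the work, as an engineer would, in place of code of your own. Each camera call takes 0.05 s, during which the arm holds its last target. There are 200 camera calls.

### The job

The little test kiln is loaded with glaze tiles; close it up for firing by pushing with the fingertips. Push its door fully shut without slamming it, then push the latch bar all the way down across the door, and slide the loose round cover along the roof until it covers the whole vent hole (before or after the door). Do not lift or tip the cover, and leave the tiles inside and the jars, bowl and tape round about where they are.

Things in the scene. Friction and masses are not known exactly. Their poses are not given: they have to be found in the camera images.
- kiln: test kiln fixed on the table: pale firebrick in a stainless jacket, 155 mm deep (x), 190 wide (y), 190 high; on its -y side a grey controller box (142 high, out to y = -148). Origin: centre of its underside, on the table. Front with the door faces its own -x, z is up; flat roof at z = 190. The grey door panel, shut, spans y = +88 to -68, z = 35 to 175, outer face at x = -108
- kiln_door (a joint): angle of the kiln door, rad: 0 = shut, grows as it opens (its free right-hand edge swings out to the kiln's -x); starts ajar, 0.25 to 0.55. Upright hinge axis at x = -90, y = +92 mm in the kiln's frame; the free edge is 160 mm from it. It stays where it is left and takes about 1.5 N at the handle
- door_handle (a point): middle of the door's black horizontal handle bar, 66 mm long, about 10 mm thick, its centre line 35 mm off the door's face and 138 mm above the table. With the door shut it is at x = -143, y = 0 mm in the kiln's frame and runs along y. Moves with the door
- kiln_latch (a joint): angle of the steel latch bar, rad: 0 = latched (level, pointing to the kiln's +y across the shut door), grows as it swings up; starts up, 1.1 to 1.6 (1.57 = upright). Turns in the plane of the kiln's front about y = -82, z = 168 mm (kiln frame), on the right-hand jamb. Stays where it is left; about 2 N at the knob. Lowered with the door open, it blocks the door
- latch_knob (a point): middle of the latch bar's black knob, a round stub 17 mm across and 24 mm long along the kiln's x (x = -115 to -140 mm, this point at -128), 50 mm from the pivot; when latched at y = -32, z = 168 mm in the kiln's frame. The bar is 6 x 11 mm in section
- vent (a point): centre of the round vent hole in the kiln's roof, 24 mm across, at the roof's surface (190 mm above the table)
- vent_cover: vent cover: loose brown disc cut from old kiln shelf, 60 mm across, 12 mm thick, 90 g, lying flat on the roof beside the hole, toward the kiln's +y. Origin: centre of its underside
- test_tile_1: glaze test tile (green), 42 x 42 x 7 mm, lying in the kiln's chamber
- test_tile_2: glaze test tile (red-brown), 42 x 42 x 7 mm, lying in the kiln's chamber
- jar_peat: glaze jar with a white ribbed lid, 52 mm wide, 69 mm high, a bystander on the slab; origin: centre of its underside
- jar_rush: glaze jar with a white ribbed lid, 52 mm wide, 69 mm high, a bystander on the slab; origin: centre of its underside
- jar_plum: glaze jar with a white ribbed lid, 52 mm wide, 69 mm high, the nearest to the robot, a bystander on the slab; origin: centre of its underside
- stoneware_bowl: dark stoneware bowl, 88 mm wide, 68 mm high, a bystander on the slab; origin: centre of its underside
- masking_tape: roll of masking tape lying flat, 96 mm wide, 25 mm high, a bystander on the slab; origin: centre of its underside
Mind the look-alikes: they are no part of the job. There is more than one size of the vent_cover; the one meant has the size given above.

How it is judged:
By the outcome, as a careful person would: the job done as asked, in the order asked, and still so for the second after the job is handed in, with the robot touching nothing.
It also fails if it takes over 61 s, if anything falls off the work surface, if the arm or the gripper's body presses on something with over 40 N, if the wrist force passes 120 N, or if a joint passes its speed limit or range.

## Working session

There is one attempt and no reset: what is moved stays moved. The work goes in short steps, each a Python script; the robot and the scene stay as the last script left them, time stands still between calls to the robot, and variables do not carry over. Pictures are saved under pics/ and viewed, at most 10 in all, crops included, and the job is handed in when it is done.

```bash
ls; mkdir -p pics
python3 - <<'E'
from plant import ctrl,sensors,optics
import cv2,numpy as np
for n in("scene","side"):
    p,d=optics.grab_frame(n); cv2.imwrite(f"pics/{n}0.png",p[...,::-1]); np.savez(f"{n}0.npz",p=p,d=d)
    c=optics.camera_params(n); C=-c["R"].T@c["t"]; print(n,C,c["R"][2],c["mtx"][0,0])
print(ctrl.tcp_to_tips, optics.camera_params("wrist")["T_tool_cam"])
E
```

```text
pics
scene [130.67524342 644.87337555 635.8752964 ] [ 0.41916267 -0.70195592 -0.57581293] 365.2042371900914
side [847.74170824 351.88313179 855.08709704] [-0.42412621 -0.34961325 -0.83539663] 364.9705075145648
25.0 [[-6.20547747e-04 -9.47327048e-01 -3.20267200e-01  8.20276731e+01]
 [ 9.99999223e-01 -2.41587933e-04 -1.22299281e-03 -4.58918288e-01]
 [ 1.08120147e-03 -3.20267710e-01  9.47326462e-01 -1.17976794e+02]
 [ 0.00000000e+00  0.00000000e+00  0.00000000e+00  1.00000000e+00]]
```

View pics/scene0.png

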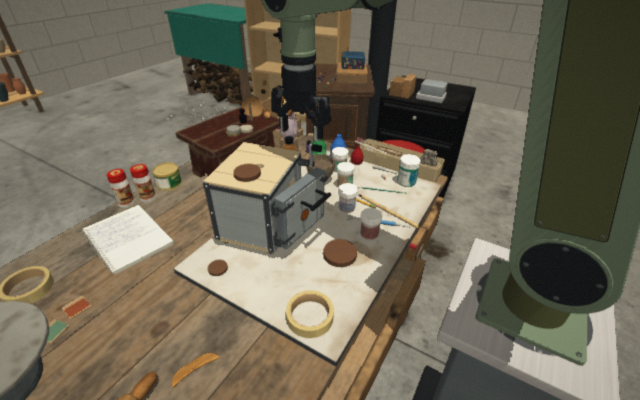

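View pics/side0.png

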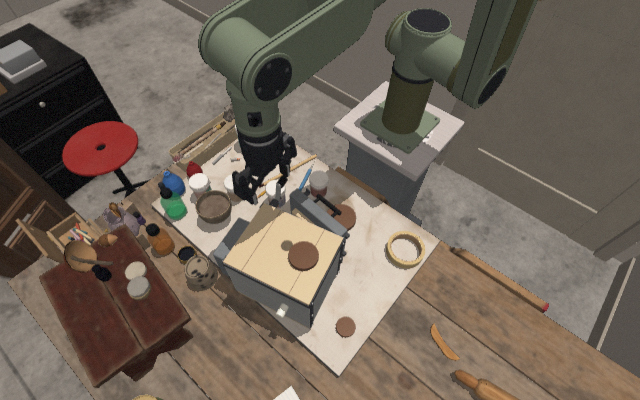

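Scene view: the kiln has its door ajar at (300,205). There are three brown discs: on the roof at scene (247,172) / side (303,255), a small one on the slab at scene (217,267), and a large one at scene (340,252). The roof one should be the right one. The vent is at side (287,245). Next I measure the roof, cover, vent, door and latch.

```bash
cat > h.py <<'E'
import numpy as np,cv2
from plant import ctrl,sensors,optics
def cloud(d,c):
    v,u=np.mgrid[:400,:640]; K=c["mtx"]
    P=np.stack([(u-K[0,2])/K[0,0]*d,(v-K[1,2])/K[1,1]*d,d],-1)
    return (P-c["t"])@c["R"]
def ray(u,v,z,c):
    r=c["R"].T@np.linalg.solve(c["mtx"],[u,v,1]); C=-c["R"].T@c["t"]
    return C+r*(z-C[2])/r[2]
def circ(mask,zz,c):
    "biggest blob -> world outline points on plane zz"
    k,_=cv2.findContours(mask.astype(np.uint8),cv2.RETR_EXTERNAL,cv2.CHAIN_APPROX_NONE)
    k=max(k,key=cv2.contourArea)[:,0]
    return np.array([ray(a,b,zz,c)[:2] for a,b in k])
E
python3 - <<'E'
from h import *
for n in("side","scene"):
    f=np.load(n+"0.npz");p=f["p"].astype(int);d=f["d"];c=optics.camera_params(n);X=cloud(d,c)
    hsv=cv2.cvtColor(f["p"],cv2.COLOR_RGB2HSV)
    roof=(abs(X[...,2]-191)<7)&(d>0)&(p[...,0]>150)&(p[...,0]-p[...,2]>40)
    q=X[roof]; print(n,"roof n",len(q),"z",np.median(q[:,2]))
    m=roof.astype(np.uint8); k,_=cv2.findContours(m,0,2); k=max(k,key=cv2.contourArea)
    W=np.array([ray(a,b,190,c)[:2] for a,b in k[:,0]],np.float32)
    print(" rect",cv2.minAreaRect(W))
    brown=(p[...,0]<130)&(p[...,0]-p[...,2]>20)&(d>0)
    for nm,zr,z in(("roofdisc",(194,212),202),("slabdiscs",(5,22),14)):
        b=(brown&(X[...,2]>zr[0])&(X[...,2]<zr[1])).astype(np.uint8)
        for kk in cv2.findContours(b,0,1)[0]:
            if cv2.contourArea(kk)<60: continue
            w=np.array([ray(a,bb,z,c)[:2] for a,bb in kk[:,0]],np.float32)
            print(" ",nm,kk[:,0].mean(0),cv2.minAreaRect(w), "z",np.median(X[...,2][cv2.drawContours(np.zeros_like(b),[kk],0,1,-1)>0]))
f=np.load("side0.npz");s=f["p"][180:330,210:360]
s2=np.load("scene0.npz")["p"][130:250,195:345]
cv2.imwrite("pics/crop.png",np.hstack([cv2.resize(s,(400,400),interpolation=2),cv2.resize(s2,(400,320),interpolation=2).repeat(1,0) if 0 else cv2.resize(s2,(400,400),interpolation=2)])[...,::-1])
E
```

```text
side roof n 5226 z 190.53418119601358
 rect ((637.2782592773438, 99.65867614746094), (156.1919708251953, 190.5110321044922), 13.929551124572754)
  roofdisc [302.63095238 255.92857143] ((627.7587280273438, 140.51824951171875), (57.548583984375, 56.75864791870117), 40.718711853027344) z 202.41921969506197
  slabdiscs [478.11764706 385.19852941] ((546.6050415039062, 550.7765502929688), (40.11524200439453, 89.06494903564453), 6.506455898284912) z 9.88106494320547
  slabdiscs [399.17721519 260.60759494] ((415.3819580078125, 270.65576171875), (33.01963424682617, 88.24181365966797), 8.601469993591309) z 11.59841323611337
  slabdiscs [408.75675676 240.58108108] ((357.00836181640625, 260.322265625), (36.2560920715332, 75.14962768554688), 13.881752967834473) z 13.317300702811087
  slabdiscs [344.25352113 215.09859155] ((401.46185302734375, 84.73274230957031), (79.49297332763672, 54.687496185302734), 85.32177734375) z 17.057537389265775
  slabdiscs [217.03296703 147.71428571] ((466.5747375488281, -354.87908935546875), (158.5840301513672, 17.431732177734375), 0.5271688103675842) z 13.04764505065
[... 256 characters left out ...]
199219), 32.08156204223633) z 203.10700992696633
  slabdiscs [217.10638298 267.55319149] ((623.2651977539062, 272.29986572265625), (39.80635452270508, 43.478607177734375), 36.98219680786133) z 9.943123925978075
  slabdiscs [340.05617978 252.65168539] ((412.31805419921875, 82.60221862792969), (78.39932250976562, 91.21723937988281), 26.69725799560547) z 17.53081184653002
  slabdiscs [369.04545455 234.84090909] ((376.75323486328125, -10.30770492553711), (43.50605773925781, 32.240360260009766), 26.725114822387695) z 13.744870296975341
  slabdiscs [374.06603774 161.70754717] ((517.7350463867188, -352.14080810546875), (159.3028106689453, 63.99382019042969), 17.303247451782227) z 13.807015646476984
```

View pics/crop.png

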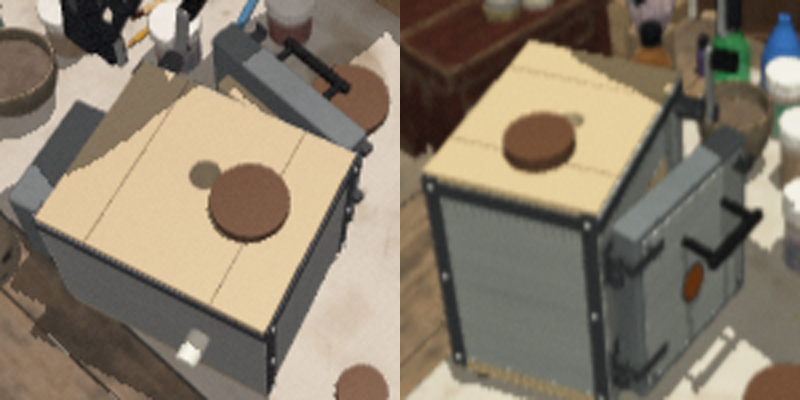

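The enlarged crop confirms it. The disc on the roof measures about 58-60 mm; the small slab disc (scene 217,267) is about 41 mm and the large one (scene 340,252) about 90 mm. The roof disc, at side (303,255), is the cover, with the vent hole beside it at side (287,245.6). The kiln sits at about (638,99) with yaw 13.9°. Next: close wrist look from above, and the door and latch from the depth image.

```bash
cat >> h.py <<'E'
yaw=np.radians(13.95); KC=np.array([638.0,99.0,0])
KR=np.array([[np.cos(yaw),-np.sin(yaw),0],[np.sin(yaw),np.cos(yaw),0],[0,0,1]])
def w(x,y,z): return KC+KR@np.array([x,y,z],float)
def k(P): return (np.asarray(P)-KC)@KR
def down(ang=0):
    "tool down, tool x at ang (rad) from kiln x"
    c,s=np.cos(ang),np.sin(ang)
    return KR@np.array([[c,s,0],[s,-c,0],[0,0,-1.]])
def wristcam():
    s=sensors.read_state(); p,d=optics.grab_frame("wrist"); c=optics.camera_params("wrist")
    T=np.eye(4);T[:3,:3]=s["eef_rot"];T[:3,3]=s["eef_pos"]; M=np.linalg.inv(T@c["T_tool_cam"])
    return p,d,dict(mtx=c["mtx"],R=M[:3,:3],t=M[:3,3])
E
python3 - <<'E'
from h import *
np.set_printoptions(precision=1,suppress=True)
print(sensors.read_state()["eef_rot"])
c=optics.camera_params("side"); print("vent side",ray(286.9,245.6,190,c),k(ray(286.9,245.6,190,c)), "cover k", k([627.8,140.5,202]),k([619.6,144.6,202]))
for n in("side","scene"):
    f=np.load(n+"0.npz");c=optics.camera_params(n);X=k(cloud(f["d"],c));p=f["p"].astype(int)
    m=(X[...,0]<-85)&(X[...,0]>-230)&(X[...,1]>-100)&(X[...,1]<95)&(f["d"]>0)
    t=m&(X[...,2]>169)&(X[...,2]<181); q=X[t]; 
    if len(q)>20: print(n,"doortop",len(q),cv2.minAreaRect(q[:,:2].astype(np.float32)))
    b=m&(p.max(-1)<60)&(X[...,2]>125)&(X[...,2]<150)&(X[...,0]<-120); q=X[b]; print(" handle?",len(q),q.mean(0),q.min(0),q.max(0))
    b=(X[...,0]<-105)&(X[...,0]>-150)&(abs(X[...,1]+70)<40)&(X[...,2]>183)&(X[...,2]<240)&(f["d"]>0); q=X[b]; print(" knob?",len(q),q.mean(0) if len(q) else 0, np.argwhere(b).mean(0) if len(q) else 0)
ctrl.move_ptp(w(-95,15,330),down())
p,d,c=wristcam(); cv2.imwrite("pics/w1.png",p[...,::-1]); np.savez("w1.npz",p=p,d=d,**c)
s=sensors.read_state();print(s["t"],s["q"])
E
```

```text
[[ 0.  1. -0.]
 [ 1. -0.  0.]
 [ 0. -0. -1.]]
vent side [628.4  98.7 190. ] [ -9.4   2.  190. ] cover k [  0.1  42.7 202. ] [ -6.9  48.7 202. ]
side doortop 842 ((-126.92088317871094, 1.9353256225585938), (81.01388549804688, 180.91285705566406), 0.3220617473125458)
 handle? 155 [-164.1   21.4  142.5] [-183.   -15.9  138.1] [-140.9   57.1  146. ]
 knob? 142 [-119.6  -73.8  216.3] [184.7 280.2]
scene doortop 634 ((-124.95771789550781, -0.0459442138671875), (182.8400421142578, 79.28118896484375), 89.83236694335938)
 handle? 170 [-160.8   22.9  142.2] [-181.   -17.1  136.4] [-128.3   55.4  147. ]
 knob? 127 [-121.6  -73.7  215. ] [149.3 313.7]
1.4833 [ 0.   0.1  1.5 -0.   1.5  1.3]
```

View pics/w1.png

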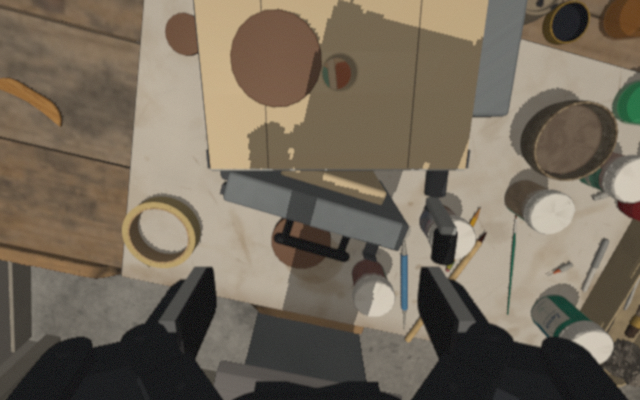

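Wrist view: the cover is at (277,58), the vent at (340,72) with a tile colour showing through it, the handle bar runs (278,238)-(347,256), and the knob runs (437,190)-(445,260). Converting these and planning.

Run:
```python
from h import *
np.set_printoptions(precision=1,suppress=True)
f=np.load("w1.npz");c={n:f[n] for n in("mtx","R","t")}
for nm,u,v,z in(("vent",340,72,190),("vent L",322,72,190),("vent R",357.5,72,190),("handleL",278,238,143),("handleR",347,256,143),("frontL",208,168,190),("frontR",467,168,190)): print(nm,k(ray(u,v,z,c)))
p=f["p"].astype(int); X=k(cloud(f["d"],c))
m=(p[...,0]-p[...,2]>20)&(p[...,0]<140)&(abs(X[...,2]-202)<5)&(f["d"]>0)
m[:, :200]=0; m[:,330:]=0
W=circ(m,202,c); print("cover",k(np.c_[W,0*W[:,0]]).mean(0), cv2.minEnclosingCircle(k(np.c_[W,0*W[:,0]])[:,:2].astype(np.float32)))
b=(X[...,0]<-100)&(X[...,0]>-150)&(abs(X[...,1]+70)<45)&(X[...,2]>178)&(f["d"]>0); q=X[b]
q=X[b];print("knob",len(q),q.min(0),q.max(0),q[q[:,0]<-120].mean(0),np.argwhere(b).min(0),np.argwhere(b).max(0))
r=(abs(X[...,2]-190)<4)&(X[...,0]>-85)&(X[...,1]<100)&(X[...,1]>-100)&(f["d"]>0);q=X[r];print("roof",q.min(0),q.max(0),np.median(q[:,2]))
```

```text
vent [ -9.6  -1.4 190. ]
vent L [ -9.6  11.  190. ]
vent R [ -9.6 -13.4 190. ]
handleL [-156.9   51.2  143. ]
handleR [-175.9  -14.6  143. ]
frontL [-77.2  95.9 190. ]
frontR [-77.2 -97.8 190. ]
cover [-1.5 41.   0. ] ((-2.253993034362793, 41.02373504638672), 29.623794555664062)
knob 1786 [-139.   -86.2  178.1] [-100.   -27.5  370.4] [-129.1  -74.1  224.2] [203 417] [399 513]
roof [-78.8 -98.9 186. ] [ 35.   96.9 193.3] 190.29435057128373
```

Vent is at k(-9.5,-0.5), the cover (r=29.6, as specified) at k(-2,41), door about 0.28 rad, latch about 1.39 rad. Cover first: I straddle it with the fingers 40 mm apart so it nestles, and touch the roof to set the height.

Run:
```python
from h import *
np.set_printoptions(precision=2,suppress=True)
a=np.array([-2,41.]);b=np.array([-9.5,-0.5]);u=(b-a)/np.linalg.norm(b-a);th=np.arctan2(u[1],u[0])
ctrl.gripper_to(40); print("tips",ctrl.tcp_to_tips,sensors.read_state()["grip_width"])
off=33.4
s=a-u*(off+9); e=b-u*off
best=None
for ang in(th,th+np.pi):
    q=ctrl.solve_ik(w(*s,240),down(ang)); print(ang,q)
    if q is not None:
        cost=np.abs(np.array(q)-sensors.read_state()["q"]).max()
        if best is None or cost<best[0]: best=(cost,ang)
R=down(best[1])
ctrl.move_ptp(w(*s,260),R)
ctrl.move_l(w(*s,222),vel=100)
hit=ctrl.move_l(w(*s,205),vel=20,threshold=3); z=sensors.read_state()["eef_pos"][2]; print(hit,z,sensors.read_state()["t"])
if hit:
    ctrl.move_l(w(*s,z+4),vel=40)
    r=ctrl.move_l(w(*e,z+4),vel=35,threshold=8)
    st=sensors.read_state();print("push",r,k(st["eef_pos"]),e,st["force"],st["t"])
    ctrl.move_l(w(*(e-u*12),z+4),vel=60)
    ctrl.move_l(w(*(e-u*12),300),vel=150)
    p,d=optics.grab_frame("side"); s2=p[180:330,210:360]; cv2.imwrite("pics/s2.png",cv2.resize(s2,(600,600),interpolation=2)[...,::-1]);np.savez("side1.npz",p=p,d=d)
    print(sensors.read_state()["t"])
```

```text
tips 25.0 40.14044555703811
-1.749589381597818 None
1.392003271991975 [ 0.15  0.37  1.36 -0.    1.4   0.08]
True 213.60444633299701 4.2083
push False [ -3.51  32.47 217.68] [-3.56 32.37] [ 0.38 -0.16  0.29] 6.0917
7.1917
```

View pics/s2.png

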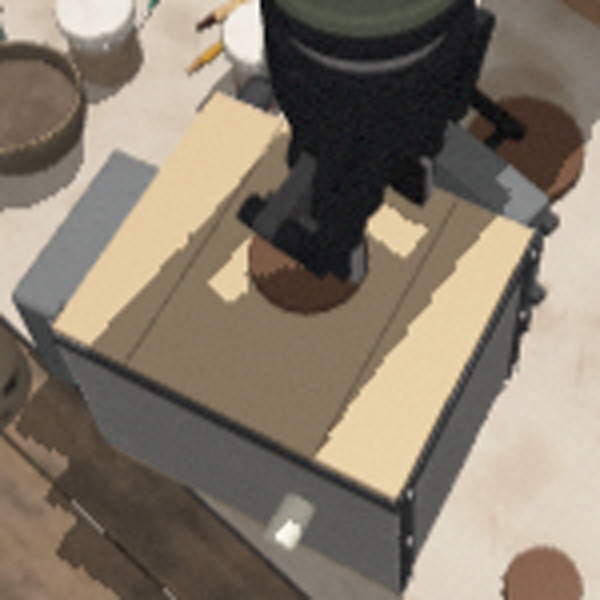

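Run:
```python
from h import *
np.set_printoptions(precision=1,suppress=True)
f=np.load("side1.npz");c=optics.camera_params("side");p=f["p"].astype(int);X=k(cloud(f["d"],c))
m=(p[...,0]-p[...,2]>20)&(p[...,0]<130)&(abs(X[...,2]-202)<6)&(abs(X[...,0])<75)&(abs(X[...,1])<95)&(f["d"]>0)
W=circ(m,202,c);print("cover",cv2.minEnclosingCircle(k(np.c_[W,0*W[:,0]])[:,:2].astype(np.float32)))
```

```text
cover ((-5.736087799072266, 2.445558547973633), 30.019187927246094)
```

The side view shows the cover lying flat on the roof at crop (308,262), measured k(-5.7,2.4) with r=30. That is about 4 mm off the vent, inside the 18 mm margin; I'll confirm it unobstructed later. Now the door, pushed gently at the handle.

Run:
```python
from h import *
np.set_printoptions(precision=2,suppress=True)
R=down(0); ctrl.gripper_to(0)
ctrl.move_ptp(w(-212,3,300),R)
ctrl.move_l(w(-212,3,150),vel=150)
def st(n):
    s=sensors.read_state();print(n,k(s["eef_pos"]),KR.T@s["force"],s["t"])
r=ctrl.move_l(w(-168,3,150),vel=25,threshold=10);st(("a",r))
if not r:
    r=ctrl.move_l(w(-155,3,150),vel=10,threshold=10);st(("b",r))
p,d,c=wristcam(); np.savez("w2.npz",p=p,d=d,**c)
p,d=optics.grab_frame("scene"); cv2.imwrite("pics/s3.png",np.hstack([cv2.resize(p[130:250,195:345],(400,320),interpolation=2)])[...,::-1])
```

```text
('a', False) [-167.98    3.04  150.03] [-2.21 -1.23  0.34] 11.8417
('b', True) [-158.83    3.01  149.32] [0.13 0.12 0.57] 12.9
```

View pics/s3.png

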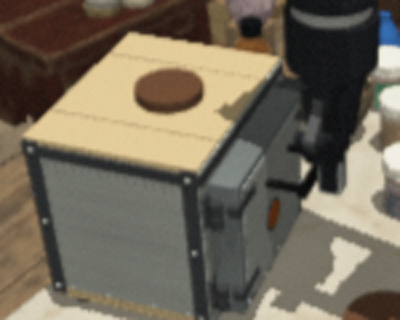

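The door looks closed: the push stopped against resistance at x=-158.8, where -159 was expected. I press once more, back off and check from above.

Run:
```python
from h import *
np.set_printoptions(precision=2,suppress=True)
def st(n):
    s=sensors.read_state();print(n,k(s["eef_pos"]),KR.T@s["force"],s["t"])
r=ctrl.move_l(w(-154,3,150),vel=8,threshold=14);st(r)
ctrl.move_l(w(-195,3,150),vel=80); ctrl.move_l(w(-195,3,300),vel=200)
ctrl.move_ptp(w(-110,0,330),down(0))
p,d,c=wristcam(); cv2.imwrite("pics/w3.png",p[...,::-1]); np.savez("w3.npz",p=p,d=d,**c); st("")
X=k(cloud(d,c)); q=p.astype(int)
b=(X[...,2]>169)&(X[...,2]<180)&(X[...,0]<-85)&(X[...,0]>-125)&(d>0)
for y in range(-65,90,20):
    t=X[b&(abs(X[...,1]-y)<6)]; print(y,len(t), t[:,0].min() if len(t) else 0, np.percentile(t[:,0],5) if len(t) else 0)
b=(X[...,0]<-112)&(X[...,0]>-150)&(abs(X[...,1]+70)<45)&(X[...,2]>195)&(X[...,2]<240)&(d>0); t=X[b];print("knob",len(t),t.mean(0),t.min(0),t.max(0))
m=(q[...,0]-q[...,2]>20)&(q[...,0]<140)&(abs(X[...,2]-202)<5)&(abs(X[...,0])<75)&(abs(X[...,1])<60)&(d>0)
W=circ(m,202,c);print("cover",cv2.minEnclosingCircle(k(np.c_[W,0*W[:,0]])[:,:2].astype(np.float32)))
```

```text
False [-158.09    3.03  148.81] [-11.92  -0.62   4.96] 13.95
 [-111.1     0.29  327.7 ] [-0.28  0.06 -0.76] 16.0083
-65 305 -106.4858701387438 -105.12313073131708
-45 443 -123.86516487414681 -121.85509986806228
-25 400 -106.40134740478322 -105.18396253239841
-5 398 -106.48942924131228 -105.30866305754692
15 408 -106.24112868054297 -105.29578685698749
35 400 -106.38979165072506 -105.11202903874344
55 403 -106.38275096048459 -105.20732587478143
75 401 -106.38688036568473 -105.19724296515454
knob 888 [-125.01  -74.4   223.97] [-138.95  -84.7   196.4 ] [-112.02  -67.85  228.2 ]
cover ((-10.385988235473633, -0.26550957560539246), 29.702434539794922)
```

View pics/w3.png

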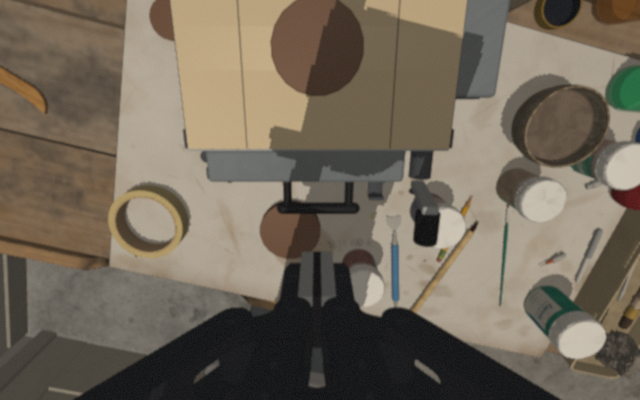

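The view confirms it: the door is shut, its face parallel to the kiln, the cover is centred on the vent at (317,45), and the knob is at (427,225). A keeper on the door at (375,187) needs avoiding, so I measure its extent and the fingertip size.

Run:
```python
from h import *
np.set_printoptions(precision=1,suppress=True)
f=np.load("w3.npz");c={n:f[n] for n in("mtx","R","t")};d=f["d"];X=k(cloud(d,c))
for v in range(172,202,3): print(v,[tuple(X[v,u].round().astype(int)) for u in range(362,392,5)])
s=sensors.read_state();T=X-k(s["eef_pos"])
b=(d>0)&(abs(T[...,0])<25)&(abs(T[...,1])<30)&(T[...,2]<-5)&(T[...,2]>-40);t=T[b];print("tip",len(t),t.min(0),t.max(0))
```

```text
172 [(np.int64(-99), np.int64(-36), np.int64(176)), (np.int64(-99), np.int64(-40), np.int64(175)), (np.int64(-99), np.int64(-44), np.int64(175)), (np.int64(-99), np.int64(-47), np.int64(175)), (np.int64(-99), np.int64(-51), np.int64(176)), (np.int64(-99), np.int64(-55), np.int64(176))]
175 [(np.int64(-102), np.int64(-36), np.int64(175)), (np.int64(-102), np.int64(-40), np.int64(175)), (np.int64(-102), np.int64(-44), np.int64(176)), (np.int64(-102), np.int64(-48), np.int64(175)), (np.int64(-102), np.int64(-52), np.int64(175)), (np.int64(-102), np.int64(-56), np.int64(175))]
178 [(np.int64(-104), np.int64(-36), np.int64(175)), (np.int64(-104), np.int64(-40), np.int64(176)), (np.int64(-104), np.int64(-44), np.int64(175)), (np.int64(-105), np.int64(-48), np.int64(173)), (np.int64(-104), np.int64(-52), np.int64(176)), (np.int64(-104), np.int64(-55), np.int64(176))]
181 [(np.int64(-158), np.int64(-59), np.int64(0)), (np.int64(-158), np.int64(-66), np.int64(0)), (np.int64(-111), np.int64(-46), np.int64(162)), (np.int64(-111), np.int64(-50), np.int64(162)), (np.int64(-110), np.int64(-54), np
[... 1124 characters left out ...]
174), np.int64(-86), np.int64(0)), (np.int64(-174), np.int64(-93), np.int64(1))]
196 [(np.int64(-178), np.int64(-60), np.int64(0)), (np.int64(-179), np.int64(-67), np.int64(0)), (np.int64(-121), np.int64(-45), np.int64(171)), (np.int64(-121), np.int64(-49), np.int64(171)), (np.int64(-121), np.int64(-54), np.int64(170)), (np.int64(-178), np.int64(-93), np.int64(1))]
199 [(np.int64(-183), np.int64(-60), np.int64(1)), (np.int64(-183), np.int64(-67), np.int64(0)), (np.int64(-123), np.int64(-45), np.int64(171)), (np.int64(-124), np.int64(-50), np.int64(170)), (np.int64(-123), np.int64(-54), np.int64(171)), (np.int64(-183), np.int64(-94), np.int64(0))]
tip 1091 [  6.3 -13.9 -21.7] [12.2 13.3 -5. ]
```

The keeper lip tops out at z=171, and the tip ends at about 176, so it clears. Latch: push the knob sideways first, then press it down from above.

Run:
```python
from h import *
np.set_printoptions(precision=2,suppress=True)
def st(n):
    s=sensors.read_state();print(n,k(s["eef_pos"]),KR.T@s["force"],s["t"])
R=down(0)
ctrl.move_ptp(w(-131,-108,290),R)
ctrl.move_l(w(-131,-108,223),vel=100)
r=ctrl.move_l(w(-131,-68,223),vel=30,threshold=12);st(r)
if r: raise SystemExit
ctrl.move_l(w(-131,-76,223),vel=60)
ctrl.move_l(w(-131,-76,262),vel=100); ctrl.move_l(w(-131,-40,262),vel=100)
r=ctrl.move_l(w(-131,-40,206),vel=25,threshold=12);st(r)
r2=ctrl.move_l(w(-131,-40,196),vel=10,threshold=12);st(r2)
ctrl.move_l(w(-131,-40,225),vel=80);ctrl.move_l(w(-131,-40,280),vel=150)
ctrl.move_ptp(w(-130,0,330),R)
p,d,c=wristcam(); cv2.imwrite("pics/w4.png",p[...,::-1]); np.savez("w4.npz",p=p,d=d,**c);st("")
X=k(cloud(d,c));b=(X[...,0]<-117)&(X[...,0]>-138)&(abs(X[...,1]+32)<25)&(X[...,2]>172)&(X[...,2]<240)&(d>0);t=X[b];print("knob",len(t),np.median(t,0),t.min(0),t.max(0))
```

```text
False [-130.92  -67.89  223.11] [-0.41 -0.96  0.83] 18.85
True [-131.09  -37.43  234.22] [0.49 2.99 2.87] 21.4
True [-131.11  -35.53  232.07] [0.6  2.65 3.31] 22.3917
 [-130.6     0.12  328.53] [ 0.18  0.1  -0.65] 23.5833
knob 618 [-126.97  -39.19  201.86] [-137.9   -54.06  172.82] [-117.02  -31.88  204.91]
```

View pics/w4.png

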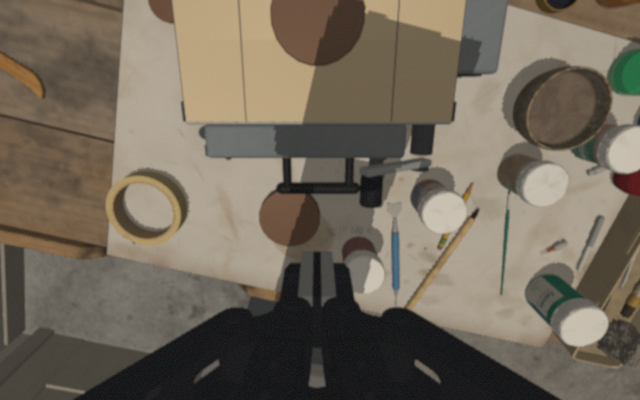

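The latch is only part down: the knob is at (372,185), θ about 0.55. The finger edge sat on the +y side of the knob and jammed. I now follow the knob's arc, with the tip slightly to its -y side.

Run:
```python
from h import *
np.set_printoptions(precision=2,suppress=True)
def st(n):
    s=sensors.read_state();print(n,k(s["eef_pos"]),KR.T@s["force"],s["t"])
R=down(0)
def P(t,dz=0): return w(-131,-82+50*np.cos(t)-4,168+8.5+50*np.sin(t)+24.5+dz)
ctrl.move_ptp(P(.57,40),R); ctrl.move_l(P(.57,8),vel=80)
for t in(.5,.35,.2,.08,-.06):
    r=ctrl.move_l(P(t),vel=20,threshold=15);st((t,r))
    if r: break
ctrl.move_l(np.array(sensors.read_state()["eef_pos"])+[0,0,60],vel=80)
ctrl.move_ptp(w(-130,0,330),R)
p,d,c=wristcam(); cv2.imwrite("pics/w5.png",p[...,::-1]); np.savez("w5.npz",p=p,d=d,**c);st("")
X=k(cloud(d,c));b=(X[...,0]<-117)&(X[...,0]>-138)&(abs(X[...,1]+32)<25)&(X[...,2]>172)&(X[...,2]<240)&(d>0);t=X[b];print("knob",len(t),np.median(t,0),t.min(0),t.max(0))
```

```text
(0.5, False) [-131.08  -42.28  224.86] [-0.32  0.29  0.88] 25.2417
(0.35, False) [-131.19  -39.17  217.78] [-0.08  1.23  0.04] 25.7667
(0.2, False) [-131.18  -37.06  210.63] [ 0.75 -0.31 -0.3 ] 26.2917
(0.08, False) [-131.2   -36.18  204.72] [ 0.25  0.26 -0.78] 26.7417
(-0.06, True) [-130.64  -36.06  201.24] [-1.71  0.95  5.68] 27.075
 [-130.35    0.22  329.37] [-0.59 -0.01 -0.49] 28.45
knob 455 [-127.33  -32.47  175.68] [-137.87  -47.99  172.02] [-117.06  -25.3   178.12]
```

The knob is now at y=-32.5 with its top near 176.5, so it is latched. One more firm press to seat it, then a final check.

Run:
```python
from h import *
np.set_printoptions(precision=2,suppress=True)
def st(n):
    s=sensors.read_state();print(n,k(s["eef_pos"]),KR.T@s["force"],s["t"])
R=down(0)
ctrl.move_ptp(w(-131,-34,230),R); ctrl.move_l(w(-131,-34,206),vel=60)
r=ctrl.move_l(w(-131,-34,194),vel=12,threshold=18);st(r)
ctrl.move_l(w(-131,-34,260),vel=100)
ctrl.move_ptp(w(-190,0,350),R)
p,d,c=wristcam();a=optics.grab_frame("scene")[0];st("")
X=k(cloud(d,c));q=p.astype(int)
b=(X[...,0]<-118)&(X[...,0]>-136)&(abs(X[...,1]+30)<14)&(X[...,2]>172)&(X[...,2]<240)&(d>0);print("knob",np.median(X[b],0))
b=(X[...,0]<-108)&(X[...,0]>-116)&(abs(X[...,1]+58)<14)&(X[...,2]>160)&(X[...,2]<240)&(d>0);t=X[b];print("bar",len(t),np.median(t,0),np.polyfit(t[:,1],t[:,2],1) if len(t)>5 else 0)
cv2.imwrite("pics/fin.png",np.hstack([p,a[130:290,180:436][:, :160].repeat(1,0).copy()] if 0 else [cv2.resize(p,(480,300)),cv2.resize(a[110:310,180:393],(320,300))])[...,::-1])
```

```text
True [-130.79  -34.02  201.27] [-1.67 -0.56  4.32] 30.1667
 [-190.51    0.01  348.07] [-0.23 -0.99 -0.94] 31.5417
knob [-126.6   -32.33  175.6 ]
bar 319 [-112.14  -56.94  173.39] [ -0.09 167.07]
```

View pics/fin.png

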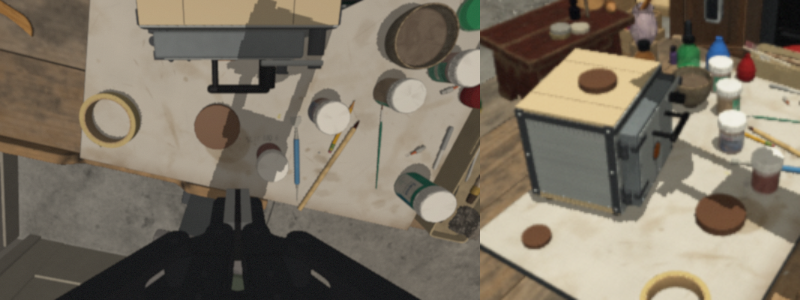

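The final view shows the door shut, the latch bar level (its top at 173.4 mm against 173.5 expected), the cover over the vent and the bystanders in place. Handing in.

```bash
python3 -c "
from plant import ctrl
print(ctrl.finish_job())"
```

```text
the job is handed in; nothing more can be done
None
```

The kiln is closed up and the job handed in: door shut, latch bar all the way down, cover centred on the vent to within about 2 mm, and the jars, bowl and tape where they were; it took about 32 s of the 61 s allowed, and no verdict came back.

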